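# Flip the stock tags so only the full bins show green

## Robot

A 6-joint arm with a two-finger parallel gripper is mounted at the origin on a cart in front of the work surface, level with it; the furniture and walls round the work are solid. World frame = base frame: x ahead of the robot, y to its left, z up, the work surface at z = 0. Lengths are in m, angles in rad, forces in N, time in s.
With the tool pointing down it reaches from about 0.325 to 0.775 m from the base axis. Payload 5.5 kg.
Tool frame: the origin (TCP) lies where the fingers leave the gripper's body, on its centre line; the fingertips stand 80 mm ahead of it and the grasp point (between the pads) lies 61 mm ahead of it; z points along the fingers, x is the direction in which the jaws open and shut, and the axes are right-handed (so a half turn about z gives the same grasp; the last joint's range is limited). The gripper opens to 88 mm and grips with 3 to 60 N. Pads are 20 mm wide; open, the fingers measure 115 mm over their backs; the gripper's body (75 mm by 178 mm) begins 61 mm behind the grasp point.
Start: joints at [1.137, 0.091, 1.231, -0, 1.82, -0.057], TCP at [0.221, 0.558, 0.303] pointing down, gripper open.
Joint ranges: [-2.87, 2.87], [-0.86, 2.18], [0.17, 2.46], [-1.51, 4.65], [0.06, 2.69], [-2.65, 2.65]. Speed limits (rad/s): [2.57, 2.57, 3.01, 3.14, 3.14, 3.14].

## Interface

Orientations are given as a unit quaternion [x, y, z, w].
In Python, from cell import get_obs, read_camera, calibration, job_done, find_in, regions_of gives the robot as it stands. The module is installed in compiled form; this text tells all that it offers.
- The arm moves only by the shell command python3 -m handwheel 'ROWS' [FORCE]. ROWS is a JSON object of lists of equal length, an entry for each row: "delta_pos": the shift along the tool's x, y, z in mm, a list of three; "twist": the turn about the tool's z in degrees; "fingers": the opening in per cent of the stroke, from 0 (shut) to 100 (fully open). In form: {"delta_pos": [[x, y, z], ...], "twist": [twist, ...], "fingers": [fingers, ...]}. A call has 1 to 10 rows; each row is the pose to reach, as a shift and turn from the pose measured when the call began, along the tool's axes at that moment; what a row does not reach only later rows make up. A row lasts 1/10 s, in which the tool goes at most 50 mm and 8.59 degrees, less where a joint would pass 70% of its speed; a pose out of reach is approached as far as the arm can. A call with a gripper value outside its range is refused whole. The fingers move at their own pace and stop on an object; FORCE is the grip in N (left out, the last holds). Time passes only in rows, so rows that repeat a pose let the fingers close. It gives the time, the measured TCP pose, the force and the opening at its end, in the units of the state.
- get_obs(): the state, without advancing time (a new reading comes with each control period).
- read_camera(name): name is "scene" or "side" or "wrist"; returns the picture (480x640x3 uint8, red, green, blue); there is no depth.
- calibration(name): a dict with "fx", "fy", "cx", "cy" (pixels), "R" (3x3) and "t" (3): a world point X has camera coordinates R X + t. Camera axes: x right, y down, z forward; pixel columns grow to the right and rows downward; lengths in m; the calibration is good to about 2 mm. A picture is of the moment at which its call begins: read the wrist's pose just before it. calibration takes no time and is no camera call; for the wrist camera it gives the pose at the moment of the call.
- job_done(): hands the job in, once; it reports no verdict.
Trained networks look in the newest picture that a camera, given by its name, has taken for a name from the list of things; names that differ only in an ending like _2 or _b are one class to them, and where a whole thing is asked for, a point or a joint stands for the part that bears it (a point fixed in the world has none). Each returns a list of dicts, best first, with "conf" (0 to 1); they miss things now and then, are a little off and sometimes report something else, mostly with a low value. They report only what shows in the picture. A call takes as long as a camera call.
- find_in(camera, label): "extent" ([centre column, centre row, width, height] in pixels, round what is visible of it).
- regions_of(camera, label): "region" (480x640 bool, what is visible of it) and "extent" ([centre column, centre row, width, height] in pixels, round what is visible of it).
The state is a dict: "time": time; "joint_positions": joint angles; "qd": joint speeds; "joint_efforts": joint torques, N m; "ee_pos": TCP position; "tool_rot": TCP orientation; "force": force on the tool from outside, world axes, zero at the start; "ft_torque": the same for the moment, N m; "width": finger opening in m.
Only numpy, scipy, OpenCV 4.12 (cv2) and the standard library are available. Lean on these libraries where they do the work, as an engineer would, in place of code of your own. Each camera call takes 0.05 s, during which the arm holds its last target.

## Task

Each of the three seasoning bins on the rack has a flip tag in front of it, and some tags are wrong. With a fingertip, gently push the wrong tags' leaves over like pages, so that every full bin (a jar or shaker in all four compartments) shows green and the bin that is not full shows red, each leaf lying at rest, and then move clear. Do not grip or lift anything, and leave the jars, shakers and everything else on the table where they stand.

Things in the scene. Friction and masses are not known exactly. Their poses are not given: they have to be found in the camera images.
- rack: grey metal tray 235x540 mm, fixed, origin under its middle, x away from the robot. Rear: lanes for three bins. Front strip: three alike flip tags 180 mm apart, one before each bin; which tag and which bin stand where is drawn anew. A tag's grey V cradle has two sloping rests that end 21 mm left and right of the pin, 14 mm above it; beyond them the leaf overhangs. Cheeks at the pin's ends rise 6 mm over it.
- tag_a_hinge (a point): middle of the level hinge pin of flip tag a, 38 mm above the table, 123 mm in front of the centre of its bin. Axes: x along the pin, away from the robot to the bin; y to the left; z up. Slick plastic leaf, 52 mm along the pin, 55 mm to its free edge, 6 mm thick, with a 7 mm white bead. At rest the bead is 36 mm left or right of the pin, 36 mm above it; upright, 52 mm above it.
- tag_a_leaf (a joint): leaf of tag a, turning on its pin like a page: 0 = lying left, 45 degrees above level, GREEN face (white dot) up; 1.57 = lying right, RED face (white bar) up; 0.79 = upright, past which it falls over by itself (no need to press it down). The bare rest opposite has the same colour as the face shown. 20 g, almost no friction: under 1 N at the bead turns it.
- tag_b_hinge (a point): middle of the level hinge pin of flip tag b, 38 mm above the table, 123 mm in front of the centre of its bin. Axes: x along the pin, away from the robot to the bin; y to the left; z up. Slick plastic leaf, 52 mm along the pin, 55 mm to its free edge, 6 mm thick, with a 7 mm white bead. At rest the bead is 36 mm left or right of the pin, 36 mm above it; upright, 52 mm above it.
- tag_b_leaf (a joint): leaf of tag b, turning on its pin like a page: 0 = lying left, 45 degrees above level, GREEN face (white dot) up; 1.57 = lying right, RED face (white bar) up; 0.79 = upright, past which it falls over by itself (no need to press it down). The bare rest opposite has the same colour as the face shown. 20 g, almost no friction: under 1 N at the bead turns it.
- tag_c_hinge (a point): middle of the level hinge pin of flip tag c, 38 mm above the table, 123 mm in front of the centre of its bin. Axes: x along the pin, away from the robot to the bin; y to the left; z up. Slick plastic leaf, 52 mm along the pin, 55 mm to its free edge, 6 mm thick, with a 7 mm white bead. At rest the bead is 36 mm left or right of the pin, 36 mm above it; upright, 52 mm above it.
- tag_c_leaf (a joint): leaf of tag c, turning on its pin like a page: 0 = lying left, 45 degrees above level, GREEN face (white dot) up; 1.57 = lying right, RED face (white bar) up; 0.79 = upright, past which it falls over by itself (no need to press it down). The bare rest opposite has the same colour as the face shown. 20 g, almost no friction: under 1 N at the bead turns it.
- bin_salt: white open plastic bin 124x124x54 mm with a cross wall making four compartments of 52 mm, fixed on the rack behind one of the tags; its station is drawn anew. Origin at the centre of its underside, 8 mm above the table. It is FULL: four clear salt shakers with grey domed tops.
- bin_pepper: white open plastic bin 124x124x54 mm with a cross wall making four compartments of 52 mm, fixed on the rack behind one of the tags; its station is drawn anew. Origin at the centre of its underside, 8 mm above the table. It is FULL: four spice jars with yellow lids.
- bin_syrup: white open plastic bin 124x124x54 mm with a cross wall making four compartments of 52 mm, fixed on the rack behind one of the tags; its station is drawn anew. Origin at the centre of its underside, 8 mm above the table. It is NOT full: two amber syrup jars with pink lids in the rear compartments, the two nearest the robot are empty.
- salt_0: clear salt shaker with grey top, 44 mm across, 90 mm tall, loose, standing in bin_salt; origin at the centre of its underside. To be left alone.
- salt_1: clear salt shaker with grey top, 44 mm across, 90 mm tall, loose, standing in bin_salt; origin at the centre of its underside. To be left alone.
- salt_2: clear salt shaker with grey top, 44 mm across, 90 mm tall, loose, standing in bin_salt; origin at the centre of its underside. To be left alone.
- salt_3: clear salt shaker with grey top, 44 mm across, 90 mm tall, loose, standing in bin_salt; origin at the centre of its underside. To be left alone.
- pepper_0: spice jar with yellow lid, 45 mm across, 100 mm tall, loose, standing in bin_pepper; origin at the centre of its underside. To be left alone.
- pepper_1: spice jar with yellow lid, 45 mm across, 100 mm tall, loose, standing in bin_pepper; origin at the centre of its underside. To be left alone.
- pepper_2: spice jar with yellow lid, 45 mm across, 100 mm tall, loose, standing in bin_pepper; origin at the centre of its underside. To be left alone.
- pepper_3: spice jar with yellow lid, 45 mm across, 100 mm tall, loose, standing in bin_pepper; origin at the centre of its underside. To be left alone.
- syrup_0: amber syrup jar with pink lid, 37x46x74 mm, loose, standing in bin_syrup; origin at the centre of its underside. To be left alone.
- syrup_1: amber syrup jar with pink lid, 37x46x74 mm, loose, standing in bin_syrup; origin at the centre of its underside. To be left alone.
- kitchen_timer: red and white wind-up kitchen timer, 65 mm across, 46 mm tall, loose bystander on the table; origin at the centre of its underside. To be left alone.
- probe_thermometer: digital probe thermometer lying flat, 188x30x17 mm, loose bystander on the table; origin at the centre of its underside. To be left alone.
- marker_black: black and white marker pen lying flat, 125 mm long, 16 mm thick, loose bystander on the table; origin at the centre of its underside. To be left alone.
- pastry_ring: tinned pastry ring, 65 mm across, 42 mm tall, loose bystander on the table; origin at the centre of its underside. To be left alone.

How it is judged:
At the end, for the whole second after the job is handed in: The tag in front of each full bin lies to the left with its green face showing (joint below 0.12), the tag in front of the bin that is not full lies to the right with its red face showing (joint above 1.45), and all three leaves are at rest (under 0.05 rad/s) (((horizontal distance between tag_a_hinge and bin_syrup below 0.17 m and value of joint tag_a_leaf above 1.45 rad) or (horizontal distance between tag_a_hinge and bin_syrup above 0.17 m and value of joint tag_a_leaf below 0.12 rad)) and velocity of joint tag_a_leaf between -0.05 and 0.05 rad/s and ((horizontal distance between tag_b_hinge and bin_syrup below 0.17 m and value of joint tag_b_leaf above 1.45 rad) or (horizontal distance between tag_b_hinge and bin_syrup above 0.17 m and value of joint tag_b_leaf below 0.12 rad)) and velocity of joint tag_b_leaf between -0.05 and 0.05 rad/s and ((horizontal distance between tag_c_hinge and bin_syrup below 0.17 m and value of joint tag_c_leaf above 1.45 rad) or (horizontal distance between tag_c_hinge and bin_syrup above 0.17 m and value of joint tag_c_leaf below 0.12 rad)) and velocity of joint tag_c_leaf between -0.05 and 0.05 rad/s); the robot touches nothing.
It fails at once if a tag's leaf is gripped or forced: more than 20 N on it (contact force between any of tag_a_leaf, tag_b_leaf, tag_c_leaf and anything else above 20 N).
It fails at once if a jar or shaker is lifted or shoved in its bin (more than 12 mm) (distance of any of salt_0, salt_1, salt_2, salt_3, pepper_0, pepper_1, pepper_2, pepper_3, syrup_0, syrup_1 from where it was at the start of the episode above 0.012 m).
It fails at once if the timer, thermometer, marker or pastry ring is moved (more than 15 mm) (distance of any of kitchen_timer, probe_thermometer, marker_black, pastry_ring from where it was at the start of the episode above 0.015 m).
It also fails if it takes over 51 s, if anything falls off the work surface, if the arm or the gripper's body presses on something with over 40 N, if the wrist force passes 120 N, or if a joint passes its speed limit or range.

## Working session

There is one attempt and no reset: what is moved stays moved. The work goes in short steps, Python scripts to look and compute and a shell command to move; the robot and the scene stay as the last step left them, time stands still between calls to the robot, and variables do not carry over. Pictures are saved under pics/ and viewed, and the job is handed in when it is done.

```bash
mkdir -p pics
python3 - <<'E'
from cell import *
import cv2
for n in ("scene","side","wrist"):
    im=read_camera(n); cv2.imwrite(f"pics/{n}0.png",im[:,:,::-1])
    c=calibration(n); print(n,c["fx"],c["cx"],c["cy"],c["R"],c["t"])
o=get_obs(); print(o)
E
```

```text
scene 563.408345083238 320.46593995082674 236.59211890496334 [[ 0.83606469 -0.54843822  0.01453773]
 [-0.38092747 -0.59936555 -0.70402784]
 [ 0.39482919  0.583075   -0.71002355]] [-0.44534709  0.22956078  1.3181491 ]
side 539.0905083659156 311.4448077861019 237.19493838297703 [[-0.99864298 -0.04882371 -0.01812307]
 [-0.0022612   0.38831492 -0.92152396]
 [ 0.05202968 -0.92023245 -0.38789837]] [0.53651306 0.05041069 1.37869399]
wrist 400.91913608445964 320.1092471518056 234.65168036039083 [[ 0.3676213   0.92997225 -0.00248736]
 [ 0.89767329 -0.35415206  0.26221936]
 [ 0.24297583 -0.09863026 -0.96500509]] [-0.59784992 -0.03190417  0.39083123]
{'time': 0.15, 'joint_positions': array([ 1.13729940e+00,  9.16838053e-02,  1.23159995e+00, -1.72733312e-05,
        1.81977877e+00, -5.67172422e-02]), 'qd': array([-6.04056112e-04, -1.98464404e-03, -3.96392798e-03, -9.75709134e-04,
       -3.71812933e-04, -3.62882181e-05]), 'joint_efforts': array([ 7.58032311e-04, -4.47043741e+01, -4.06907523e+01,  6.98278612e-02,
        2.75114388e-02, -1.30603530e-04]), 'ee_pos': array([0.22073063, 0.55781656, 0.30177305]), 'tool_rot': array([ 8.27022116e-01,  5.62168906e-01, -6.25944321e-04,  3.85219762e-04]), 'force': array([ 0.12240454,  0.05635646, -1.31083293]), 'ft_torque': array([-0.05630438,  0.03588709, -0.02720211]), 'width': 0.08774937245738816}
```

View pics/scene0.png

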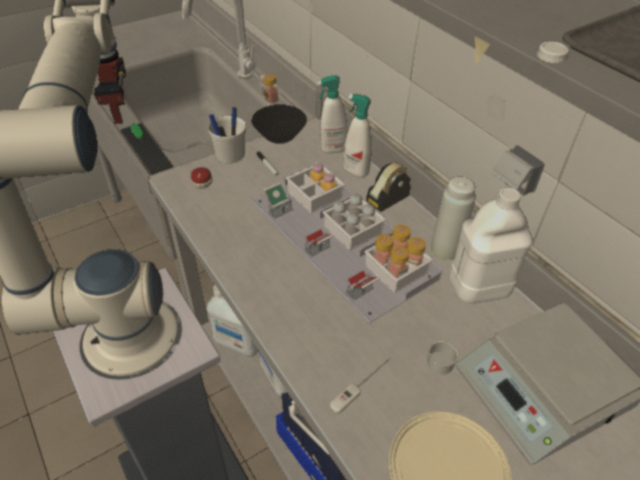

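View pics/side0.png

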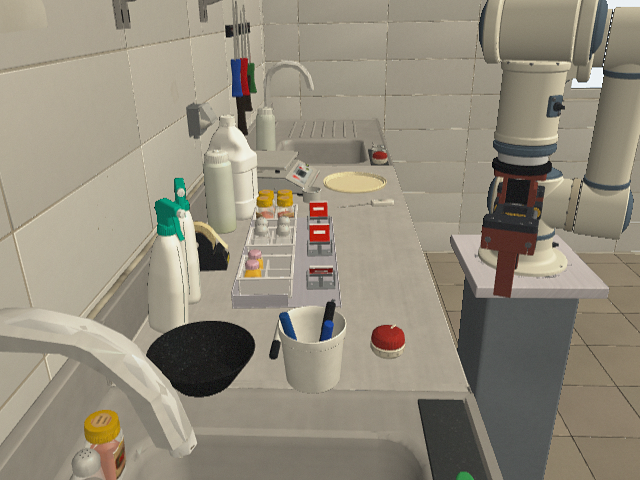

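View pics/wrist0.png

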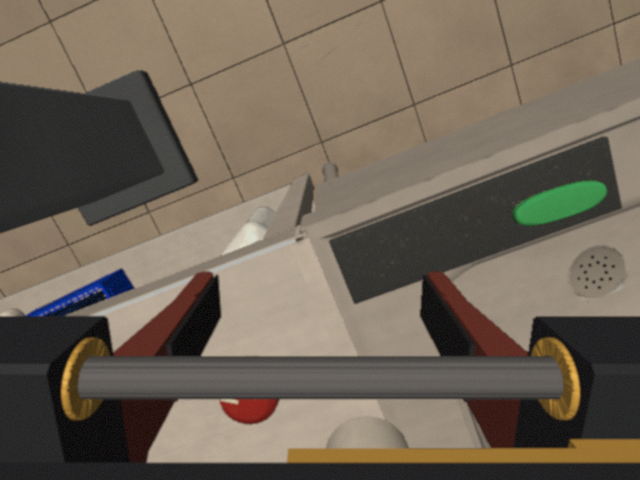

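```bash
cat > h.py <<'E'
import numpy as np
from cell import *
def ray(c,u,v,z):
    R=np.array(c["R"]);t=np.array(c["t"])
    d=R.T@np.array([(u-c["cx"])/c["fx"],(v-c["cy"])/c["fy"],1]); o=-R.T@t
    return o+d*(z-o[2])/d[2]
def proj(c,X):
    p=np.array(c["R"])@np.array(X)+np.array(c["t"]); return np.array([c["fx"]*p[0]/p[2]+c["cx"],c["fy"]*p[1]/p[2]+c["cy"]])
E
python3 - <<'E'
from h import *
import cv2
for n in ("scene","side"):
    im=read_camera(n); c=calibration(n)
    for l in ("tag_a_leaf","tag_a_hinge","bin_salt","bin_pepper","bin_syrup","rack","kitchen_timer"):
        for d in find_in(n,l)[:4]:
            e=d["extent"]; print(n,l,round(d["conf"],2),np.round(e,1),np.round(ray(c,e[0],e[1],0.05),3))
    b=(240,170,210,150) if n=="scene" else (220,170,140,150)
    cr=im[b[1]:b[1]+b[3],b[0]:b[0]+b[2],::-1]
    k=4 if n=="side" else 3.8
    cv2.imwrite(f"pics/{n}z.png",cv2.resize(cr,None,fx=k,fy=k,interpolation=cv2.INTER_CUBIC))
E
```

```text
scene tag_a_leaf 0.57 [277.2 199.7  23.   26.4] [0.503 0.178 0.05 ]
scene tag_a_hinge 0.63 [277.6 199.1  23.2  35.1] [0.505 0.179 0.05 ]
scene bin_salt 0.94 [356.4 224.4  61.9  48.1] [ 0.633 -0.023  0.05 ]
scene bin_pepper 0.86 [398.5 268.7  66.   46.6] [ 0.628 -0.209  0.05 ]
scene bin_syrup 0.7 [316.1 188.8  58.1  44.8] [0.621 0.159 0.05 ]
scene rack 0.69 [352.5 224.8  12.2  26.4] [ 0.623 -0.019  0.05 ]
scene rack 0.68 [346.5 253.  186.6 142.6] [ 0.549 -0.095  0.05 ]
scene kitchen_timer 0.7 [200.8 176.8  22.7  24.4] [0.365 0.385 0.05 ]
scene kitchen_timer 0.2 [398.6 268.1  64.5  49.5] [ 0.63  -0.207  0.05 ]
side tag_a_leaf 0.57 [322.8 268.7  23.8   6.8] [0.502 0.176 0.05 ]
side tag_a_leaf 0.49 [275.5 215.8  43.4  21.2] [ 0.648 -0.165  0.05 ]
side tag_a_hinge 0.77 [320.1 278.6  28.1  24. ] [0.506 0.225 0.05 ]
side tag_a_hinge 0.7 [311.2 198.1  22.1  21.4] [ 0.553 -0.323  0.05 ]
side tag_a_hinge 0.2 [265.2 207.2  16.2  26.7] [ 0.687 -0.238  0.05 ]
side bin_salt 0.85 [271.9 242.3  47.1  31.7] [0.636 0.026 0.05 ]
side bin_pepper 0.69 [267.5 200.6  15.7  24.6] [ 0.687 -0.299  0.05 ]
side bin_syrup 0.8 [265.3 276.6  60.   42.9] [0.628 0.217 0.05 ]
side rack 0.69 [285.8 262.9 106.6  89.7] [0.589 0.146 0.05 ]
side kitchen_timer 0.82 [384.5 340.9  36.7  37.1] [0.384 0.463 0.05 ]
```

View pics/scenez.png

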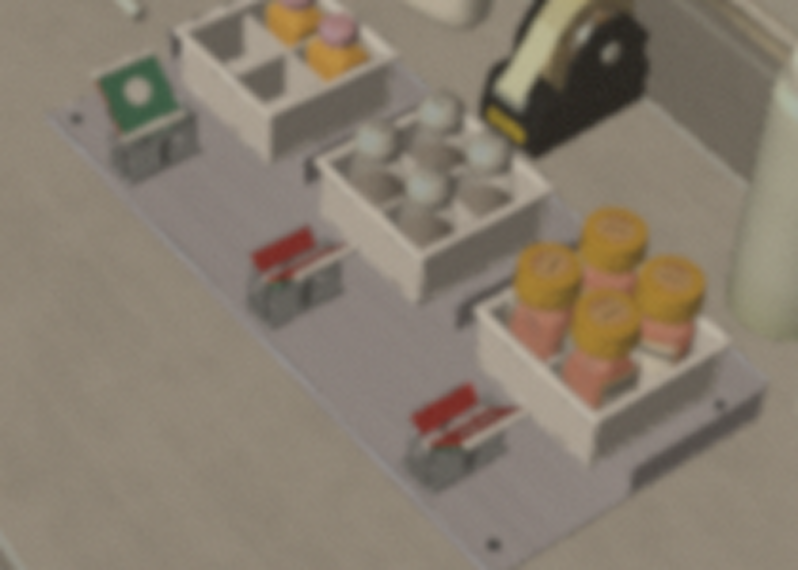

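View pics/sidez.png

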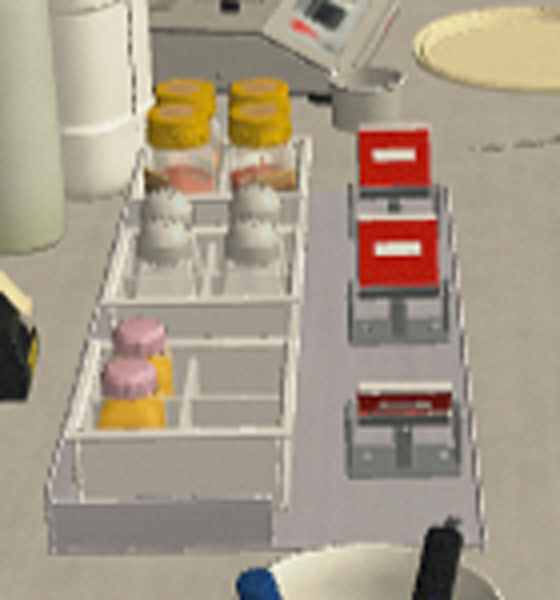

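Run:
```python
from h import *
c=calibration("side")
for nm,a,b in (("R",(309.3,202.3),(327.8,202)),("M",(309.5,225.3),(330,225.3)),("L",(309.3,266.8),(333,267))):
    A=ray(c,*a,.074);B=ray(c,*b,.074);print(nm,np.round(A,3),np.round(B,3),np.round((A+B)/2,3))
c=calibration("scene")
P=[ray(c,240+u/3.8,170+v/3.8,.008) for u,v in ((76,118),(493,545),(720,404))]
print(np.round(P,3))
# bead lines in the scene
for nm,a,b in (("R",(445,442),(522,407)),("M",(272,280),(350,245)),("L",(93,75),(152,52))):
    A,B=[ray(c,240+u/3.8,170+v/3.8,.074) for u,v in (a,b)];print(nm,np.round(A,3),np.round(B,3),np.round((A+B)/2,3))
```

```text
R [ 0.553 -0.214  0.074] [ 0.499 -0.216  0.074] [ 0.526 -0.215  0.074]
M [ 0.542 -0.031  0.074] [ 0.489 -0.031  0.074] [ 0.516 -0.031  0.074]
L [0.53  0.216 0.074] [0.478 0.216 0.074] [0.504 0.216 0.074]
[[ 0.48   0.241  0.008]
 [ 0.506 -0.258  0.008]
 [ 0.706 -0.246  0.008]]
R [ 0.494 -0.215  0.074] [ 0.552 -0.218  0.074] [ 0.523 -0.216  0.074]
M [ 0.479 -0.038  0.074] [ 0.542 -0.039  0.074] [ 0.51  -0.039  0.074]
L [0.481 0.209 0.074] [0.531 0.209 0.074] [0.506 0.209 0.074]
```

```bash
python3 -m handwheel '{"delta_pos": [[-18,38,0],[-36,75,0],[-54,113,0],[-72,151,0],[-90,188,5],[-108,226,10],[-126,264,20],[-144,302,30],[-162,340,40],[-180,377,50]], "twist": [-3,-6,-9,-12,-15,-18,-21,-24,-24.6,-24.6], "fingers": [0,0,0,0,0,0,0,0,0,0]}' 10
python3 -m handwheel '{"delta_pos": [[0,0,0],[0,0,0]], "twist": [0,0], "fingers": [0,0]}'
python3 - <<'E'
from h import *
import cv2
from scipy.spatial.transform import Rotation as Ro
o=get_obs();print(o["time"],o["ee_pos"],o["width"],o["force"]);print(Ro.from_quat(o["tool_rot"]).as_matrix().round(3))
c=calibration("wrist")
im=read_camera("wrist");cv2.imwrite("pics/w1.png",im[:,:,::-1])
im=read_camera("side");cv2.imwrite("pics/s1.png",im[:,:,::-1])
print(find_in("wrist","tag_a_leaf"))
for p in ((.478,.215,.074),(.53,.216,.074),(.504,.178,.038),(.514,0,.038)): print(proj(c,p).round())
E
```

```text
time: 1.95
ee_pos: [0.5061, 0.2503, 0.2524]
tool_rot: [0.688, 0.726, 0.0, 0.0]
force: [1.0, 0.5, 0.1]
width: 0.0114
time: 2.15
ee_pos: [0.5064, 0.2496, 0.252]
tool_rot: [0.689, 0.725, -0.0, -0.0]
force: [-0.6, -0.5, -0.2]
width: 0.0007
2.15 [0.50638711 0.24960195 0.2520378 ] 0.0006860913485910412 [-0.57844459 -0.51432374 -0.17450834]
[[-0.051  0.999 -0.001]
 [ 0.999  0.051  0.   ]
 [ 0.    -0.001 -1.   ]]
[{'extent': [241.8, 227.4, 54.5, 83.8], 'conf': 0.76}]
[271. 193.]
[271. 268.]
[227. 217.]
[ -8. 218.]
```

View pics/w1.png

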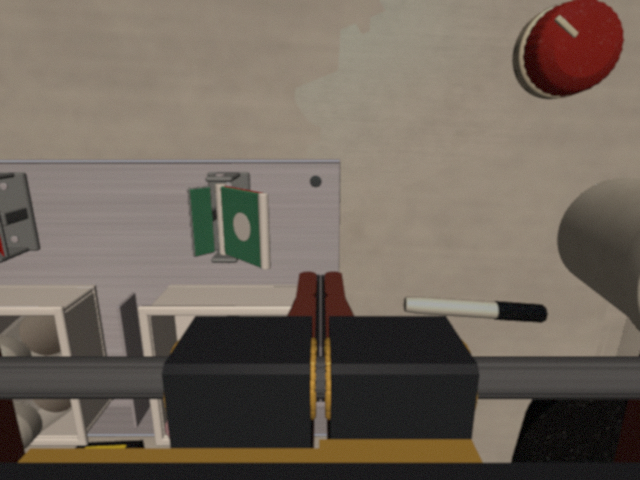

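View pics/s1.png

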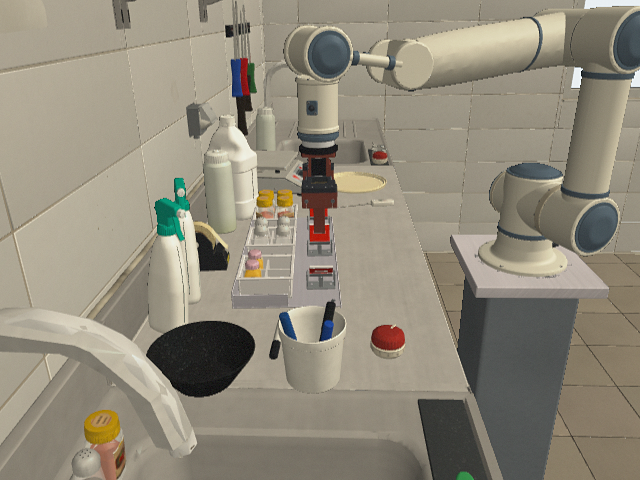

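```bash
python3 -m handwheel '{"delta_pos": [[0,0,30],[0,0,60],[0,0,85],[0,0,100],[0,0,108],[0,0,110],[0,0,110]], "twist": [0,0,0,0,0,0,0], "fingers": [0,0,0,0,0,0,0]}'
python3 - <<'E'
from h import *
import cv2
im=read_camera("side");cv2.imwrite("pics/s2.png",cv2.resize(im[150:330,220:400,::-1],None,fx=3,fy=3))
im=read_camera("scene");cv2.imwrite("pics/c2.png",cv2.resize(im[150:300,220:420,::-1],None,fx=4,fy=4))
E
```

```text
time: 3.0
ee_pos: [0.5059, 0.2519, 0.1442]
tool_rot: [0.688, 0.726, 0.002, 0.0]
force: [-0.9, 0.1, 0.2]
width: 0.0007
```

View pics/s2.png

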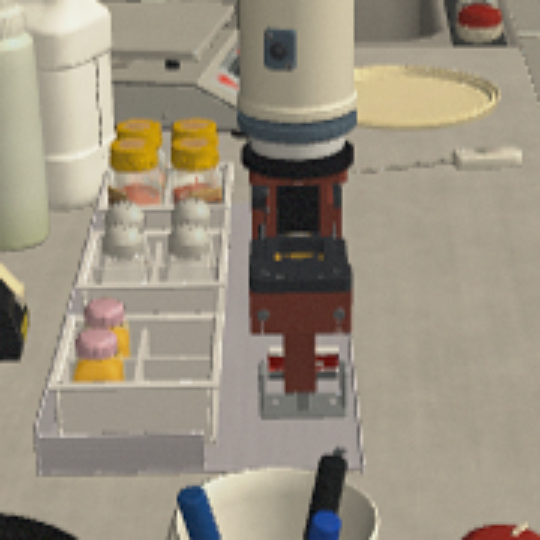

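View pics/c2.png

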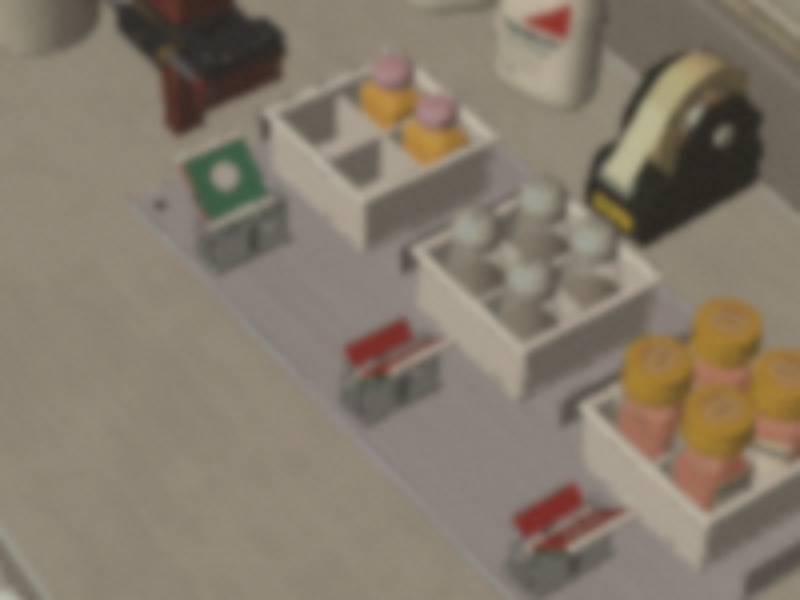

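The finger (side crop ~300,370) stands just left of the left tag's bead and is centred on the leaf, so I push it to the right.

```bash
python3 -m handwheel '{"delta_pos": [[-5,0,0],[-10,0,0],[-15,0,0],[-20,0,0],[-25,0,0],[-30,0,0],[-35,0,0],[-40,0,0],[-45,0,0]], "twist": [0,0,0,0,0,0,0,0,0], "fingers": [0,0,0,0,0,0,0,0,0]}'
python3 -m handwheel '{"delta_pos": [[-5,0,0],[-10,0,0],[-15,0,0],[-20,0,0],[-25,0,0],[-25,0,0],[-25,0,0]], "twist": [0,0,0,0,0,0,0], "fingers": [0,0,0,0,0,0,0]}'
python3 - <<'E'
from h import *
import cv2
im=read_camera("side");cv2.imwrite("pics/s3.png",cv2.resize(im[150:330,220:400,::-1],None,fx=3,fy=3))
im=read_camera("scene");cv2.imwrite("pics/c3.png",cv2.resize(im[150:300,220:420,::-1],None,fx=4,fy=4))
E
```

```text
time: 4.0
ee_pos: [0.5087, 0.2065, 0.1447]
tool_rot: [0.688, 0.726, 0.002, 0.001]
force: [0.1, 0.8, 0.2]
width: 0.0008
time: 4.7
ee_pos: [0.51, 0.1814, 0.1446]
tool_rot: [0.688, 0.726, 0.002, 0.001]
force: [0.1, 0.1, 0.1]
width: 0.0002
```

View pics/s3.png

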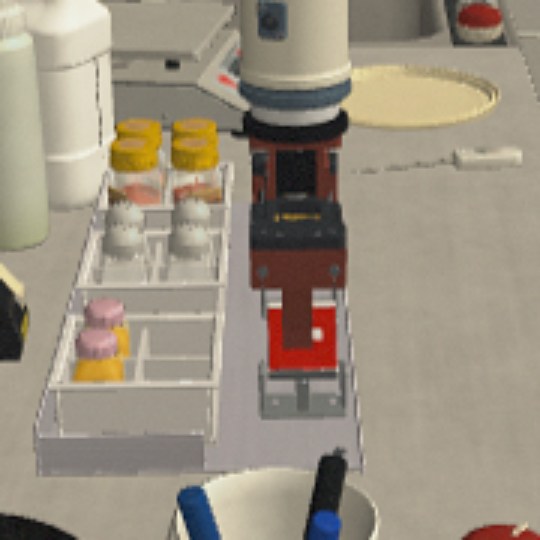

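View pics/c3.png

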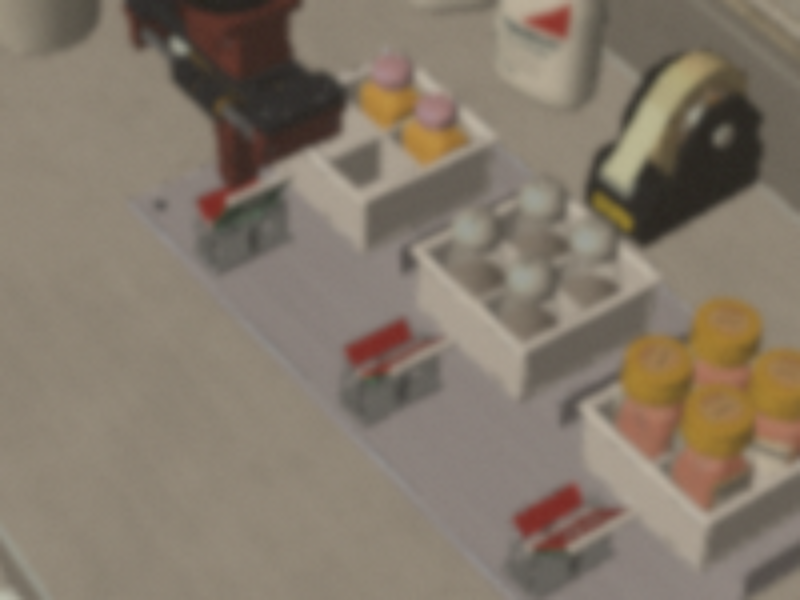

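Left tag now lies right, showing red. Next I lift and cross to the right of the middle tag.

```bash
python3 -m handwheel '{"delta_pos": [[0,0,-20],[0,0,-60],[0,0,-100],[-40,-2,-100],[-85,-4,-100],[-130,-5,-100],[-175,-7,-100],[-220,-9,-100],[-253,-10,-100],[-253,-10,-100]], "twist": [0,0,0,0,0,0,0,0,0,0], "fingers": [0,0,0,0,0,0,0,0,0,0]}'
python3 -m handwheel '{"delta_pos": [[0,0,0]], "twist": [0], "fingers": [0]}'
python3 - <<'E'
from h import *
import cv2
c=calibration("wrist")
im=read_camera("wrist");cv2.imwrite("pics/w4.png",im[:,:,::-1])
for p in ((.487,-.035,.074),(.540,-.035,.074),(.498,-.2155,.074),(.55,-.2155,.074)): print(proj(c,p).round())
for d in find_in("wrist","tag_a_leaf"):print(d)
E
```

```text
time: 5.8
ee_pos: [0.5132, -0.0751, 0.2439]
tool_rot: [0.689, 0.724, 0.001, 0.001]
force: [0.2, -1.1, 0.1]
width: 0.0003
time: 5.9
ee_pos: [0.5132, -0.0752, 0.2439]
tool_rot: [0.69, 0.724, 0.002, 0.001]
force: [-0.9, 0.5, -0.2]
width: 0.0005
[387. 203.]
[379. 281.]
[103. 207.]
[111. 282.]
{'extent': [635.7, 269.6, 7.9, 27.6], 'conf': 0.62}
{'extent': [584.2, 378.5, 111.5, 167.8], 'conf': 0.62}
```

View pics/w4.png

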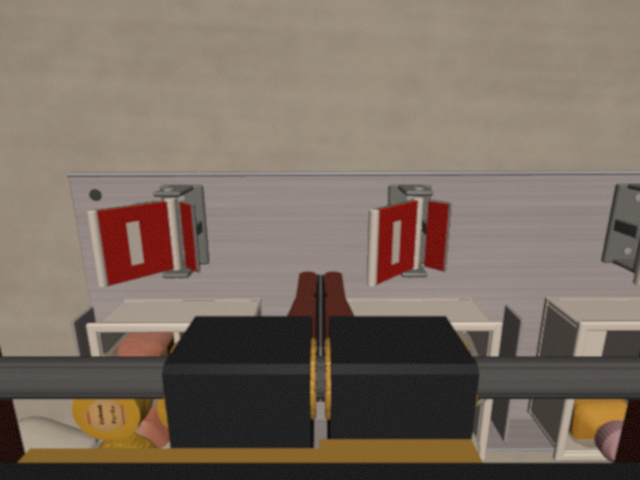

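Two tags in view: middle bead at column 374, right bead at column 98. That puts the beads about 6 mm right of my first estimate, so there is still 17 mm clearance here. I go down and push left.

```bash
python3 -m handwheel '{"delta_pos": [[0,0,30],[0,0,60],[0,0,85],[0,0,96],[0,0,101],[0,0,101],[0,0,101]], "twist": [0,0,0,0,0,0,0], "fingers": [0,0,0,0,0,0,0]}'
python3 -m handwheel '{"delta_pos": [[5,0,0],[10,0,0],[15,0,0],[20,0,0],[25,0,0],[30,0,0],[35,0,0],[40,0,0],[45,0,0]], "twist": [0,0,0,0,0,0,0,0,0], "fingers": [0,0,0,0,0,0,0,0,0]}'
python3 -m handwheel '{"delta_pos": [[5,0,0],[10,0,0],[15,0,0],[20,0,0],[25,0,0],[25,0,0],[25,0,0]], "twist": [0,0,0,0,0,0,0], "fingers": [0,0,0,0,0,0,0]}'
python3 - <<'E'
from h import *
import cv2
im=read_camera("side");cv2.imwrite("pics/s5.png",cv2.resize(im[150:330,220:400,::-1],None,fx=3,fy=3))
im=read_camera("scene");cv2.imwrite("pics/c5.png",cv2.resize(im[150:300,220:420,::-1],None,fx=4,fy=4))
E
```

```text
time: 6.7
ee_pos: [0.5143, -0.0742, 0.1445]
tool_rot: [0.689, 0.725, 0.002, 0.002]
force: [0.2, 0.3, -0.6]
width: 0.0004
time: 7.6
ee_pos: [0.512, -0.0288, 0.1444]
tool_rot: [0.689, 0.725, 0.002, 0.002]
force: [0.5, -0.4, 0.8]
width: 0.0007
time: 8.3
ee_pos: [0.5107, -0.0037, 0.1445]
tool_rot: [0.689, 0.725, 0.002, 0.002]
force: [-0.1, -1.0, 0.3]
width: 0.0005
```

View pics/s5.png

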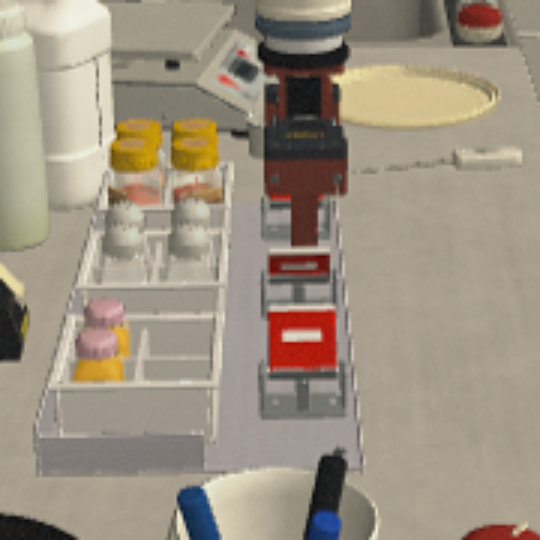

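View pics/c5.png

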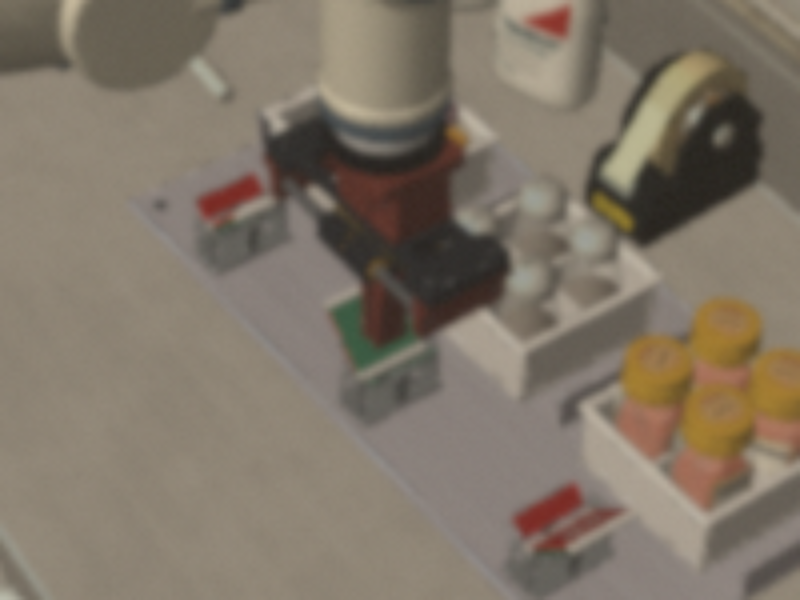

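Middle tag shows green. Now the right tag, the same way: lift, cross, go down.

```bash
python3 -m handwheel '{"delta_pos": [[0,0,-20],[0,0,-60],[0,0,-100],[-40,0,-100],[-85,0,-100],[-130,0,-100],[-175,0,-100],[-220,0,-100],[-253,0,-100],[-253,0,-100]], "twist": [0,0,0,0,0,0,0,0,0,0], "fingers": [0,0,0,0,0,0,0,0,0,0]}'
python3 -m handwheel '{"delta_pos": [[0,0,0]], "twist": [0], "fingers": [0]}'
python3 - <<'E'
from h import *
import cv2
c=calibration("wrist")
im=read_camera("wrist");cv2.imwrite("pics/w6.png",im[:,:,::-1])
for p in ((.498,-.2215,.074),(.55,-.2215,.074)): print(proj(c,p).round())
E
```

```text
time: 9.4
ee_pos: [0.5222, -0.2607, 0.2435]
tool_rot: [0.691, 0.723, 0.001, 0.001]
force: [-0.2, 0.7, 0.5]
width: 0.0004
time: 9.5
ee_pos: [0.5221, -0.261, 0.2432]
tool_rot: [0.691, 0.723, 0.001, 0.001]
force: [-0.3, 0.2, 0.0]
width: 0.0001
[386. 206.]
[379. 282.]
```

View pics/w6.png

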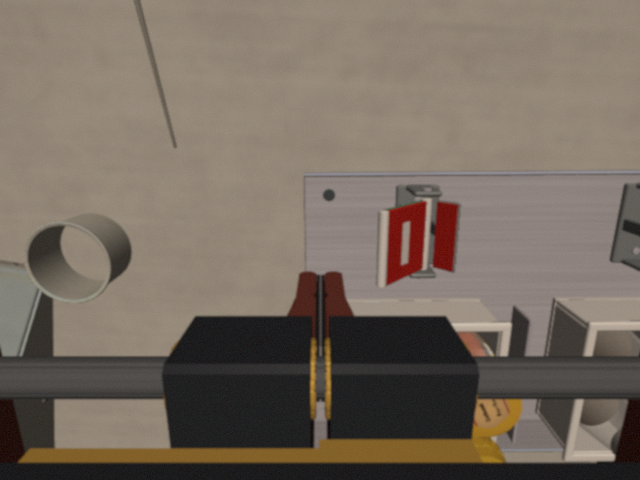

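Bead at column 383, as predicted, and nothing stands where the gripper body comes down.

```bash
python3 -m handwheel '{"delta_pos": [[0,0,30],[0,0,60],[0,0,85],[0,0,96],[0,0,100],[0,0,100],[0,0,100]], "twist": [0,0,0,0,0,0,0], "fingers": [0,0,0,0,0,0,0]}'
python3 -m handwheel '{"delta_pos": [[5,0,0],[10,0,0],[15,0,0],[20,0,0],[25,0,0],[30,0,0],[35,0,0],[40,0,0],[45,0,0]], "twist": [0,0,0,0,0,0,0,0,0], "fingers": [0,0,0,0,0,0,0,0,0]}'
python3 -m handwheel '{"delta_pos": [[5,0,0],[10,0,0],[15,0,0],[20,0,0],[25,0,0],[28,0,0],[28,0,0],[28,0,0]], "twist": [0,0,0,0,0,0,0,0], "fingers": [0,0,0,0,0,0,0,0]}'
python3 - <<'E'
from h import *
import cv2
im=read_camera("scene");cv2.imwrite("pics/c7.png",cv2.resize(im[150:320,220:420,::-1],None,fx=3.5,fy=3.5))
E
```

```text
time: 10.25
ee_pos: [0.523, -0.2609, 0.145]
tool_rot: [0.691, 0.723, 0.002, 0.002]
force: [0.3, -0.1, 0.3]
width: 0.0007
time: 11.15
ee_pos: [0.5209, -0.2156, 0.1448]
tool_rot: [0.691, 0.723, 0.002, 0.002]
force: [0.6, -0.1, 0.3]
width: 0.0005
time: 11.95
ee_pos: [0.5197, -0.1876, 0.1449]
tool_rot: [0.691, 0.723, 0.001, 0.002]
force: [-0.2, 0.7, 0.6]
width: 0.0005
```

View pics/c7.png

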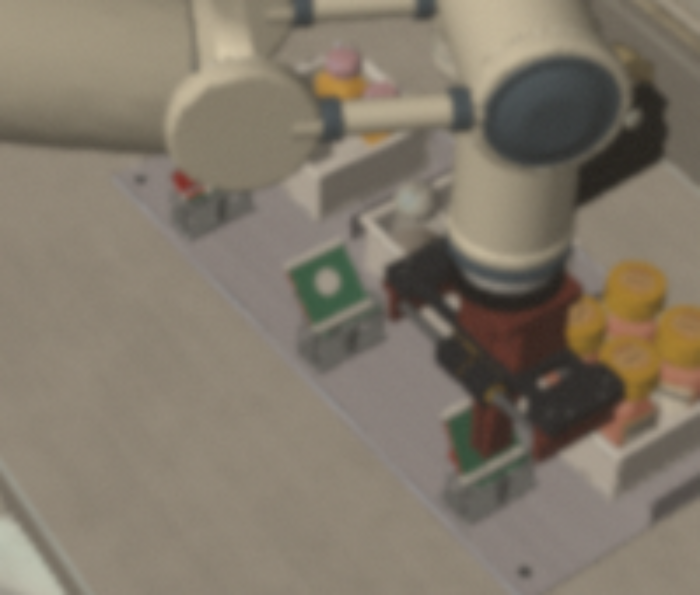

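Right tag shows green. I lift clear and check.

```bash
python3 -m handwheel '{"delta_pos": [[0,0,-20],[0,0,-60],[0,0,-100],[0,0,-130],[0,-30,-150],[0,-60,-160],[0,-80,-160],[0,-80,-160],[0,-80,-160]], "twist": [0,0,0,0,0,0,0,0,0], "fingers": [0,0,0,0,0,0,0,0,0]}'
python3 - <<'E'
from h import *
import cv2
for n in("side","scene"):
    im=read_camera(n);cv2.imwrite(f"pics/{n}8.png",im[:,:,::-1])
    for d in find_in(n,"tag_a_leaf"):print(n,d)
E
```

```text
time: 12.9
ee_pos: [0.4391, -0.1913, 0.3045]
tool_rot: [0.691, 0.723, 0.002, 0.003]
force: [0.2, 0.4, -0.2]
width: 0.0004
side {'extent': [321.5, 261.9, 19.2, 19.1], 'conf': 0.67}
side {'extent': [265.6, 207.5, 18.5, 26.4], 'conf': 0.21}
scene {'extent': [279.9, 207.0, 19.5, 25.2], 'conf': 0.49}
```

View pics/side8.png

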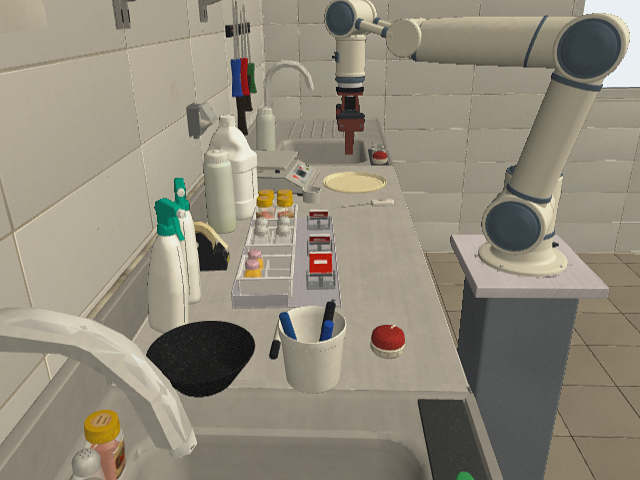

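View pics/scene8.png

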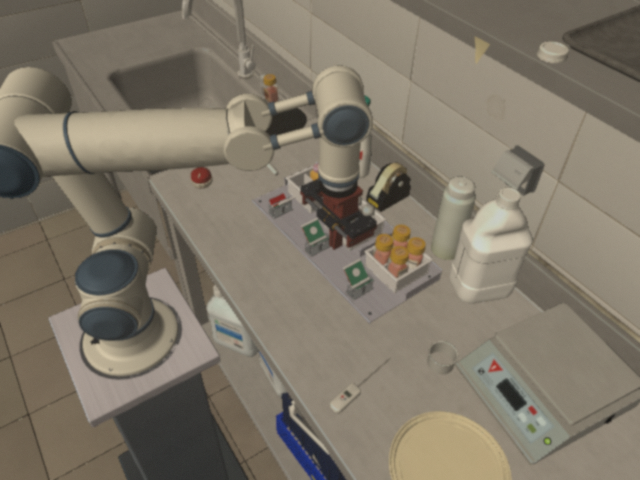

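The left tag (side 320,263) shows red. The middle and right tags (scene 315,232 and 357,276) show green with the dot. Jars and bystanders look unmoved, and the robot is clear.

```bash
python3 -m handwheel '{"delta_pos": [[0,0,0],[0,0,0],[0,0,0]], "twist": [0,0,0], "fingers": [0,0,0]}'; python3 -c "
from cell import *
print(job_done())"
```

```text
time: 13.4
ee_pos: [0.4397, -0.1909, 0.3034]
tool_rot: [0.691, 0.723, 0.001, 0.002]
force: [0.5, -1.0, 0.1]
width: 0.0006
the job is handed in; nothing more can be done
None
```

All three tags were wrong, and I turned each one over with the closed fingertip. The syrup tag (left) now lies right showing red. The salt tag (middle) and the pepper tag (right) now lie left showing green.

- **Last pictures:** both the side and scene views show all three leaves on the correct side. The jars, shakers and bystanders look unmoved, and the arm stands clear above the table.
- **Forces and time:** the wrist force read about 1.3 N or less whenever I looked, and the job was handed in at about 13.4 s of the 51 s allowed.
- **Disagreements:** the wrist camera put the beads about 4–6 mm further right than my first estimates from the fixed cameras, and I allowed for that in the middle and right pushes. In the last look the network found the left leaf in both views but neither green leaf; in the side view it also gave one low-confidence hit away from the tags. I judged the green tags by eye, and `job_done()` gave no verdict.

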